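# Feed the oak strip up to the cut line

### The arm

A 6-joint arm with a two-finger parallel gripper is mounted at the origin on the work surface. World frame = base frame: x ahead of the robot, y to its left, z up, the work surface at z = 0. Lengths are in mm, angles in rad, forces in N, time in s.
With the tool pointing down it reaches from about 350 to 775 mm from the base axis. Payload 7.3 kg.
Tool frame: the origin (TCP) lies on the centre line of the jaws, within the pads' length; the fingertips stand 22 mm ahead of it and the grasp point (between the pads) lies 3 mm ahead of it (bot.finger_overhang is the distance from the TCP to the fingertips, in mm); y points along the fingers, z is the direction in which the jaws open and shut, and the axes are right-handed (so a half turn about y gives the same grasp; the last joint's range is limited). The gripper opens to 92 mm and grips with 3 to 60 N. Pads are 19 mm wide; open, the fingers measure 130 mm over their backs; the gripper's body (75 mm by 190 mm) begins 47 mm behind the grasp point.
Start: joints at [-1.258, 0.342, 1.524, -0, 1.275, -0.146], TCP at [232.533, -470.717, 215.041] pointing down, gripper open.
Joint ranges: [-2.53, 2.53], [-0.77, 2.02], [0.04, 2.7], [-1, 4.14], [0.28, 2.66], [-3.11, 3.11]. Speed limits (rad/s): [2.57, 2.57, 3.14, 3.14, 3.14, 3.14].

### API

Orientations are given as [roll, pitch, yaw] about the fixed x, y, z axes, in that order (R = Rz(yaw) Ry(pitch) Rx(roll)).
In Python, from plant import bot, viewer, find_in, spot_point gives the robot as it stands.
- The arm moves only by the tool send_rows, never from a script. Its argument "moves" is a list of rows, each a list of 3 entries, a list of its own where there are three numbers: the shift along the tool's x, y, z in mm, then the turn, a rotation vector about the tool's x, y, z in degrees, then the finger opening in mm, from 0 to 91.8. A call has 1 to 20 rows; each row shifts and turns the pose as measured when the row begins, along the tool's axes as they then stand; what a row does not reach is not made up. A row lasts 1/8 s, in which the tool goes at most 62.5 mm and 10.7 degrees, less where a joint would pass 70% of its speed; a pose out of reach is approached as far as the arm can. A call with a gripper value outside its range is refused whole. The fingers move at their own pace and stop on an object; the grip force is fixed at half the most. Time passes only in rows, so rows that do not move let the fingers close. It gives the time, the measured TCP pose, the force and the opening at its end, in the units of the state.
- bot.get_obs(): the state, without advancing time (a new reading comes with each control period).
- viewer.capture(name): name is "scene" or "top" or "wrist"; returns the picture (480x640x3 uint8, blue, green, red); there is no depth.
- viewer.camera_model(name): a dict with "fx", "fy", "cx", "cy" (pixels), "rvec" (rotation vector, rad) and "tvec" (3), from world to camera coordinates, as OpenCV has them. Camera axes: x right, y down, z forward; pixel columns grow to the right and rows downward; lengths in mm; the calibration is good to about 2 mm. A picture is of the moment at which its call begins: read the wrist's pose just before it. camera_model takes no time and is no camera call; for the wrist camera it gives the pose at the moment of the call.
- bot.close_job(): hands the job in, once; it reports no verdict.
Trained networks look in the newest picture that a camera, given by its name, has taken for a name from the list of things; names that differ only in an ending like _2 or _b are one class to them, and where a whole thing is asked for, a point or a joint stands for the part that bears it (a point fixed in the world has none). Each returns a list of dicts, best first, with "conf" (0 to 1); they miss things now and then, are a little off and sometimes report something else, mostly with a low value. They report only what shows in the picture. A call takes as long as a camera call.
- find_in(camera, thing): "extent" ([centre column, centre row, width, height] in pixels, round what is visible of it).
- spot_point(camera, thing): "point" ([column, row] in pixels: a listed point, or the origin of a listed thing).
The state is a dict: "time": time; "joint_positions": joint angles; "dq": joint speeds; "tau": joint torques, N m; "tool_pos": TCP position; "tcp_rot": TCP orientation; "contact_force": force on the tool from outside, world axes, zero at the start; "moment": the same for the moment, N m; "grip_width": finger opening in mm.
Only numpy, scipy, OpenCV 4.12 (cv2) and the standard library are available. Lean on these libraries where they do the work, as an engineer would, in place of code of your own. Each camera call takes 0.05 s, during which the arm holds its last target.

### The job

Of the two hand-lever strip feeders on the bench, work the one with the yellow knob, which holds the pale oak strip: pump its lever back and forth by the knob, in full strokes from stop to stop, so that the ratchet feeds the strip one tooth at a time until its front end stands under the red bar, as near as whole teeth allow. Do not push the strip or its carriage with the robot, it cannot be fed back, and leave the lever of the other feeder (blue knob, dark walnut strip) where it is.

Things in the scene. Friction and masses are not known exactly. Their poses are not given: they have to be found in the camera images.
- oak_knob (a point): Centre of the upright yellow knob (28 mm diameter, 60 mm tall) on a level steel lever, whose top is 30 mm below this point. Its y axis points along the lever to the vertical pivot, 120 mm away, and is turned from the carriage's y axis by +0.32 rad (anticlockwise from above) at the forward stop, -0.38 at the rear stop: 82 mm apart. Starts near the forward stop; stays where left; takes 2 to 5 N.
- oak_carriage: Carriage of the green feeder with the pale oak strip (220 x 40 x 20 mm). Origin: middle of the lower edge of the strip's front end, 45 mm above the bench; x is the feed direction (130 mm at most), z up; lever at its right (-y). A pull of the knob from the forward stop back (-x) to within 0.1 rad of the rear stop feeds 20 mm; a push to within 0.1 rad of the forward stop takes the next tooth (slips back up to 6 mm).
- red_bar: Red bar, 6 mm thick along x, that bridges the strip's path 79 to 85 mm above the bench, on a post at the left of the green feeder. Origin at bench height, its x at the middle of the bar's thickness; axes parallel to the carriage's. It marks where the strip's front end must come; at the start it is 45 to 85 mm ahead along x.
- walnut_knob (a point): Centre of the upright blue knob (same shape and lever) of the other, grey feeder, which holds a dark walnut strip under a white bar. Leave it alone.

How it is judged (in metres and radians):
At the end, for the whole second after the job is handed in: The front end of the oak strip stands within 17 mm of the middle of the red bar along the feed direction (one tooth is 20 mm), and the carriage is at rest (x of oak_carriage in the frame of red_bar between -0.017 and 0.017 m and linear speed of oak_carriage below 0.01 m/s); the robot touches nothing.
It fails at once if the robot pushes the oak strip or its carriage directly (over 3 N) (contact force between oak_carriage and the fingers above 3 N or contact force between oak_carriage and the arm above 3 N).
It fails at once if the blue knob of the other feeder is moved by more than 15 mm (distance of walnut_knob from where it was at the start of the episode above 0.015 m).
It also fails if it takes over 48 s, if anything falls off the work surface, if the arm or the gripper's body presses on something with over 40 N, if the wrist force passes 120 N, or if a joint passes its speed limit or range.

## Working session

There is one attempt and no reset: what is moved stays moved. The work goes in short steps, Python scripts to look and compute and a tool call to move; the robot and the scene stay as the last step left them, time stands still between calls to the robot, and variables do not carry over. Pictures are saved under pics/ and viewed, and the job is handed in when it is done.

Besides the shell and the picture viewer there is one more tool, called after "Request:" as a command line: name --argument value ..., lists and objects as JSON in quotes. send_rows: Moves the arm, as the interface text tells. Its arguments: {"type":"object","properties":{"moves":{"type":"array","items":{"type":"array"}}},"required":["moves"]}

```bash
mkdir -p pics
cat > h.py <<'E'
import numpy as np, cv2
from plant import bot, viewer, find_in, spot_point
def cam(n):
    m=viewer.camera_model(n); R=cv2.Rodrigues(np.array(m["rvec"],float))[0]; t=np.array(m["tvec"],float).ravel()
    K=np.array([[m["fx"],0,m["cx"]],[0,m["fy"],m["cy"]],[0,0,1]]); return K,R,t
def tri(obs):
    A=[];
    for n,p in obs:
        K,R,t=cam(n); P=K@np.c_[R,t]; A+= [p[0]*P[2]-P[0],p[1]*P[2]-P[1]]
    A=np.array(A); return np.linalg.lstsq(A[:,:3],-A[:,3],rcond=None)[0]
def onz(n,p,z):
    K,R,t=cam(n); d=R.T@np.linalg.solve(K,[p[0],p[1],1]); c=-R.T@t; return c+d*(z-c[2])/d[2]
def proj(n,X):
    K,R,t=cam(n); q=K@(R@np.array(X,float)+t); return q[:2]/q[2]
E
python3 - <<'E'
from h import *
o=bot.get_obs(); print(o["time"],o["tool_pos"],o["tcp_rot"],o["grip_width"])
for c in ["scene","top"]:
    im=viewer.capture(c); cv2.imwrite(f"pics/{c}0.png",im)
    for th in ["oak_knob","oak_carriage","red_bar","walnut_knob"]:
        print(c,th,[(np.round(d["point"],1).tolist(),round(d["conf"],2)) for d in spot_point(c,th)][:3])
E
```

```text
0.0 [ 232.38206807 -470.26883002  214.33659133] [-1.57238610e+00  2.02023654e-04 -2.68274147e+00] 91.50588572495391
scene oak_knob [([370.4, 226.4], 0.57)]
scene oak_carriage [([478.3, 295.1], 0.71)]
scene red_bar []
scene walnut_knob [([179.2, 189.7], 0.71)]
top oak_knob []
top oak_carriage [([173.1, 234.9], 0.76)]
top red_bar []
top walnut_knob [([457.9, 270.8], 0.63)]
```

View pics/scene0.png

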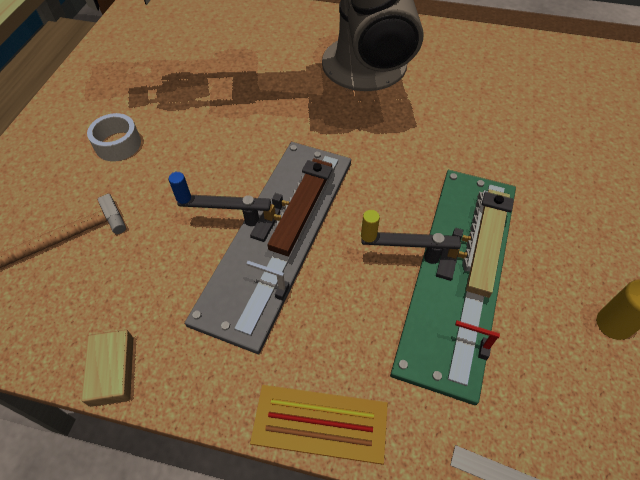

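View pics/top0.png

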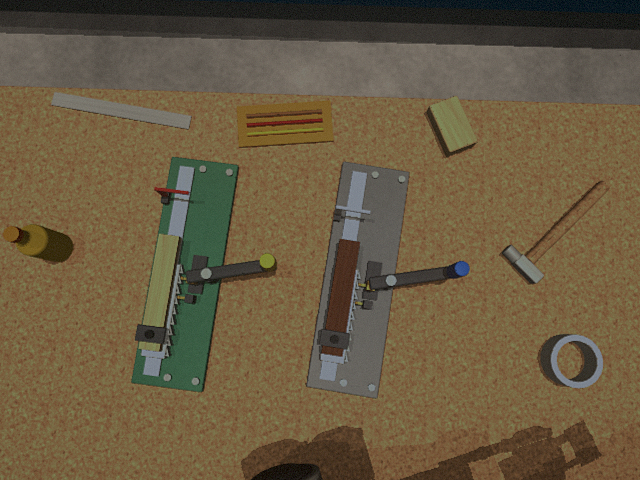

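The scene picture shows the yellow knob at about (371,226) and the red bar at (476,328). In the top picture they are at (267,262) and (172,191). The strip front is at (168,236) in the top picture. I'll zoom in for accurate pixels.

Run:
```python
import cv2,numpy as np
a=cv2.imread("pics/scene0.png")[190:400,340:540]; b=cv2.imread("pics/top0.png")[150:400,120:290]
cv2.imwrite("pics/za.png",cv2.resize(a,None,fx=2.8,fy=2.8,interpolation=cv2.INTER_CUBIC))
b=b[:150]; cv2.imwrite("pics/zb.png",cv2.resize(b,None,fx=4,fy=4,interpolation=cv2.INTER_CUBIC))
```

```text
(no output)
```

View pics/za.png

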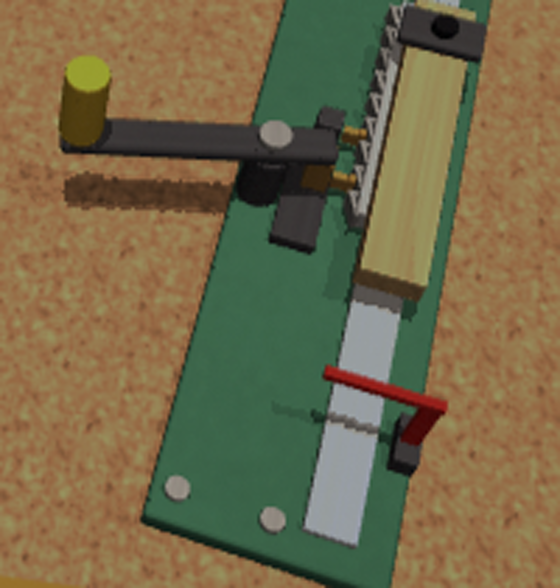

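View pics/zb.png

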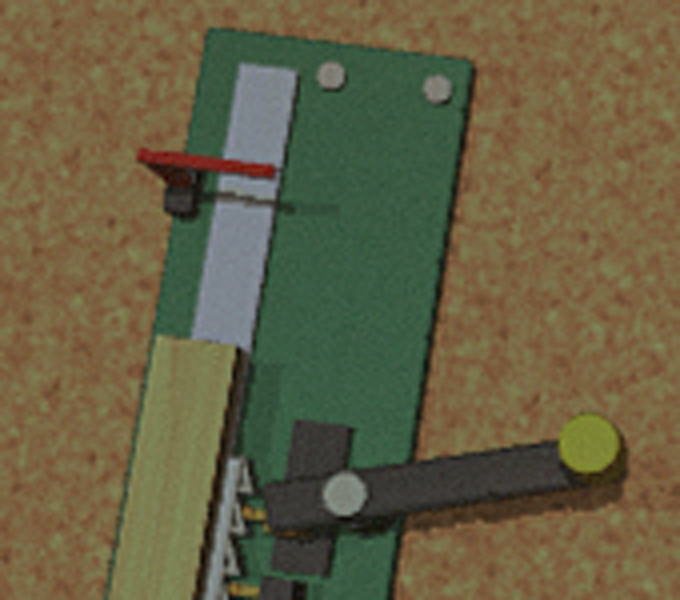

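Run:
```python
from h import *
S=lambda x,y:("scene",(340+x/2.8,190+y/2.8)); T=lambda x,y:("top",(120+x/4,150+y/4))
D=dict(knobtop=(S(88,73),T(590,443)),pivot=(S(275,131),T(345,494)),fl=(S(422,287),T(156,336)),fr=(S(365,272),T(240,347)),bl=(S(445,405),T(140,156)),br=(S(326,373),T(274,171)))
P={}
for k,v in D.items():
    P[k]=tri(v); print(k,P[k].round(1),[ (proj(n,P[k])-p).round(1) for n,p in v])
# base board edges top picture for direction
a=onz("top",(120+208/4,150+28/4),12); b=onz("top",(133.5,384),12); c=onz("top",(238.5,165),12); d=onz("top",(203,390),12)
print(a,b,c,d, np.arctan2(*(a-b)[1::-1]),np.arctan2(*(c-d)[1::-1]))
th=np.arctan2(*(c-d)[1::-1])
x=np.array([np.cos(th),np.sin(th)]); y=np.array([-x[1],x[0]])
print("th",th,"gap",x@((P['bl']+P['br'])/2-(P['fl']+P['fr'])/2)[:2])
L=(P['pivot']-P['knobtop'])[:2]; print("lever",np.linalg.norm(L),"ang rel y",np.arctan2(L[1],L[0])-np.pi/2-th)
o=bot.get_obs(); print(o["tool_pos"],cv2.Rodrigues(cam("wrist")[1])[0].ravel())
```

```text
knobtop [570.2 112.  134.6] [array([-0.7, -0. ]), array([-0.6,  0.1])]
pivot [548.7 229.8  83.6] [array([-0.4,  0. ]), array([-0.3,  0. ])]
fl [624.2 329.3  62.1] [array([ 0.4, -0. ]), array([ 0.3, -0. ])]
fr [620.5 293.1  58.2] [array([-1.9,  0.1]), array([-1.6,  0. ])]
bl [707.8 338.4  83.2] [array([-0.5,  0. ]), array([-0.4,  0. ])]
br [703.  274.4  81.2] [array([-0.5,  0. ]), array([-0.4,  0. ])]
[795.34505019 331.26714295  12.        ] [335.60728608 371.99091006  12.        ] [782.55705833 192.12942303  12.        ] [328.40650007 236.3912057   12.        ] -0.0883498290449848 -0.09715376103111123
th -0.09715376103111123 gap 83.12037565844363
lever 119.65825694721882 ang rel y 0.2780911513272141
[ 232.52185535 -470.69412702  215.01676877] [-2.47400559  1.53816728  0.20043181]
```

Gap from strip front to red bar is about 83 mm, so 4 teeth. Measured heights agree with the text: knob top 135, lever length 120, bar 82. I'll move above the knob.

Request:
send_rows --moves '[[[-40, 0, -26.5], [0, 0, 0], 91], [[-40, 0, -26.5], [0, 0, 0], 91], [[-40, 0, -26.5], [0, 0, 0], 91], [[-40, 0, -26.5], [0, 0, 0], 91], [[-40, 0, -26.5], [0, 0, 0], 91], [[-40, 0, -26.5], [0, 0, 0], 91], [[-40, 0, -26.5], [0, 0, 0], 91], [[-40, 0, -26.5], [0, 0, 0], 91], [[-40, 0, -26.5], [0, 0, 0], 91], [[-40, 0, -26.5], [0, 0, 0], 91], [[-40, 0, -26.5], [0, 0, 0], 91], [[-40, 0, -26.5], [0, 0, 0], 91], [[-40, 0, -26.5], [0, 0, 0], 91], [[0, 0, 0], [0, -10, 0], 91], [[0, 0, 0], [0, -10, 0], 91], [[0, 0, 0], [0, -10, 0], 91], [[0, 0, 0], [0, -10, 0], 91], [[0, 0, 0], [0, -10, 0], 91], [[0, 0, 0], [0, -8, 0], 91], [[0, 0, 0], [0, 0, 0], 91]]'

```text
time: 3.0
tool_pos: [557.5, 85.9, 214.8]
tcp_rot: [-1.566, -0.003, -1.64]
contact_force: [0.6, 0.2, -0.5]
grip_width: 90.9
```

Run:
```python
from h import *
im=viewer.capture("wrist"); cv2.imwrite("pics/w1.png",im)
print(spot_point("wrist","oak_knob")[:2], proj("wrist",[570.2,112,134.6]),proj("wrist",[570.2,112,104.6]))
o=bot.get_obs();print(o["tool_pos"],o["tcp_rot"])
```

```text
[{'point': [329.3, 200.0], 'conf': 0.8}] [328.41154109 204.32111732] [326.68312699 197.98354711]
[557.51418774  85.91614538 214.82976693] [-1.56577861 -0.00293344 -1.64183182]
```

View pics/w1.png

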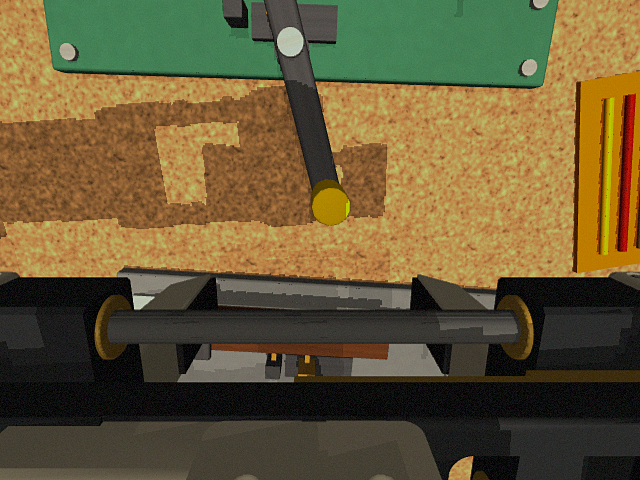

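Request:
send_rows --moves '[[[-28, 0, 11.5], [0, 1.5, 0], 91], [[0, 0, 0], [0, 0, 0], 91], [[0, 33, 0], [0, 0, 0], 91], [[0, 33, 0], [0, 0, 0], 91], [[0, 33, 0], [0, 0, 0], 91], [[0, 0, 0], [0, 0, 0], 91]]'

```text
time: 3.85
tool_pos: [571.5, 111.0, 114.3]
tcp_rot: [-1.564, -0.004, -1.679]
contact_force: [-0.5, 0.5, 0.9]
grip_width: 90.8
```

Request:
send_rows --moves '[[[0, 0, 0], [0, 0, 0], 36], [[0, 0, 0], [0, 0, 0], 36], [[0, 0, 0], [0, 0, 0], 36], [[0, 0, 0], [0, 0, 0], 36], [[0, 0, 0], [0, 0, 0], 36], [[0, 0, 4], [0, 0, 0], 36], [[0, 0, 4], [0, 0, 0], 36], [[0, 0, 3], [0, 0, 0], 36]]'

```text
time: 4.85
tool_pos: [581.0, 110.2, 119.0]
tcp_rot: [-1.567, -0.003, -1.68]
contact_force: [-14.7, 0.3, 10.5]
grip_width: 36.0
```

Run:
```python
from h import *
print(bot.finger_overhang)
for c in ["scene","top","wrist"]:
    im=viewer.capture(c); cv2.imwrite(f"pics/{c}2.png",im)
a=cv2.imread("pics/scene2.png")[150:400,300:540]; w=cv2.imread("pics/wrist2.png")
cv2.imwrite("pics/z2.png",np.hstack([cv2.resize(a,(460,480),interpolation=cv2.INTER_CUBIC),cv2.resize(w[:, 150:480],(330,480))]))
o=bot.get_obs();print(o["tool_pos"],o["contact_force"])
```

```text
22.0
[580.86174779 110.22023605 118.9805146 ] [-11.54076157   1.51474665   6.54837135]
```

View pics/z2.png

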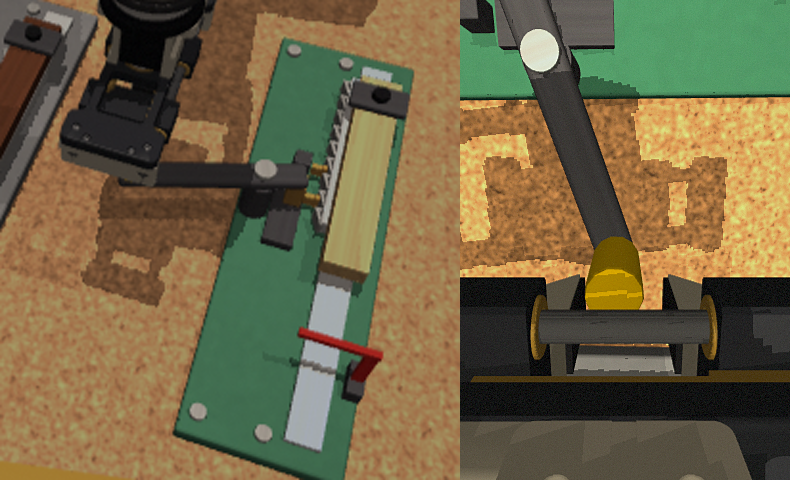

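View pics/top2.png

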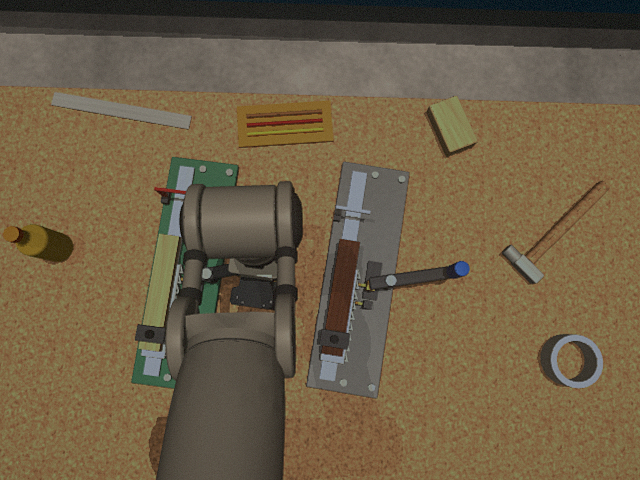

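The knob sits between the pads at the forward stop, with the carriage still at its start. I'll start the first backward stroke.

Request:
send_rows --moves '[[[0, 1, -10], [0, 0, 0], 36], [[0, 1, -10], [0, 0, 0], 36], [[0, 1, -10], [0, 0, 0], 36], [[0, 1, -10], [0, 0, 0], 36], [[0, 0, -10], [0, 0, 0], 36], [[0, 0, -10], [0, 0, 0], 36], [[0, 0, -10], [0, 0, 0], 36], [[0, 0, -6], [0, 0, 0], 36]]'

```text
time: 6.0
tool_pos: [508.7, 116.2, 115.6]
tcp_rot: [-1.548, -0.004, -1.681]
contact_force: [5.7, 1.6, -2.1]
grip_width: 35.8
```

Request:
send_rows --moves '[[[0, 0, -6], [0, 0, 0], 36], [[0, 0, -6], [0, 0, 0], 36], [[0, 0, -5], [0, 0, 0], 36], [[0, 0, -4], [0, 0, 0], 36], [[0, 0, -4], [0, 0, 0], 36]]'

```text
time: 6.62
tool_pos: [490.6, 121.3, 116.3]
tcp_rot: [-1.529, 0.002, -1.681]
contact_force: [22.4, -3.6, -15.0]
grip_width: 36.1
```

```bash
cat > chk.py <<'E'
from h import *
import sys
t=sys.argv[1]
a=viewer.capture("scene"); b=viewer.capture("top")
cv2.imwrite("pics/s%s.png"%t,a);cv2.imwrite("pics/t%s.png"%t,b)
a=cv2.resize(a[230:370,400:540],(448,448),interpolation=cv2.INTER_CUBIC); b=cv2.resize(b[150:290,130:240],(352,448),interpolation=cv2.INTER_CUBIC)
cv2.imwrite("pics/c%s.png"%t,np.hstack([a,b]))
p=spot_point("scene","oak_carriage"); q=spot_point("top","oak_carriage")
for n,d in(("scene",p),("top",q)):
    if d: print(n,d[0]["conf"],onz(n,d[0]["point"],45).round(1))
E
python3 chk.py 3
```

```text
scene 0.56 [641.1 308.4  45. ]
top 0.9 [645.7 305.3  45. ]
```

View pics/c3.png

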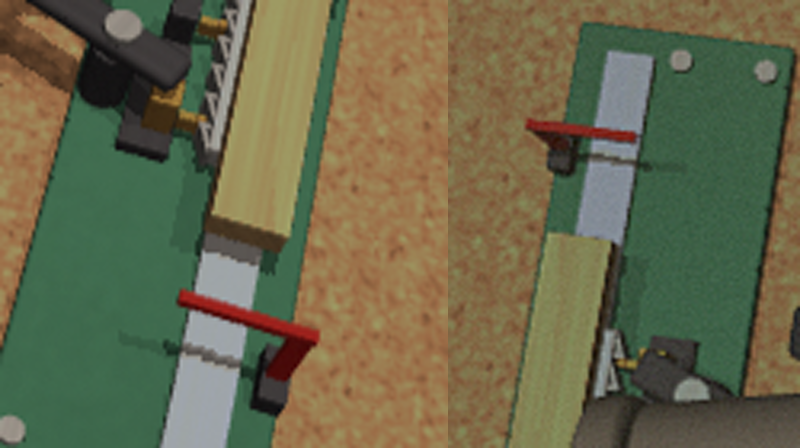

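The strip front moved one tooth, to about 643. I'll push forward to take the next tooth.

Request:
send_rows --moves '[[[0, 0, 8], [-0.8, 0, 0], 36], [[0, 0, 10], [-0.8, 0, 0], 36], [[0, 0, 10], [-0.8, 0, 0], 36], [[0, 0, 10], [0, 0, 0], 36], [[0, 0, 10], [0, 0, 0], 36], [[0, 0, 10], [0, 0, 0], 36], [[0, 0, 10], [0, 0, 0], 36], [[0, 0, 8], [0, 0, 0], 36], [[0, 0, 6], [0, 0, 0], 36], [[0, 0, 4], [0, 0, 0], 36], [[0, 0, 4], [0, 0, 0], 36], [[0, 0, 4], [0, 0, 0], 36]]'

```text
time: 8.32
tool_pos: [580.6, 111.9, 113.8]
tcp_rot: [-1.595, 0.001, -1.68]
contact_force: [-17.9, 2.4, 10.0]
grip_width: 35.9
```

Forward stop reached (same 581 mm, -18 N). Second backward stroke.

Request:
send_rows --moves '[[[0, 0, -8], [0.7, 0, 0], 36], [[0, 0, -10], [0, 0, 0], 36], [[0, 0, -10], [0, 0, 0], 36], [[0, 0, -10], [0, 0, 0], 36], [[0, 0, -10], [0, 0, 0], 36], [[0, 0, -10], [0, 0, 0], 36], [[0, 0, -10], [0, 0, 0], 36], [[0, 0, -8], [0, 0, 0], 36], [[0, 0, -6], [0, 0, 0], 36], [[0, 0, -5], [0, 0, 0], 36], [[0, 0, -4], [0, 0, 0], 36], [[0, 0, -4], [0, 0, 0], 36], [[0, 0, -4], [0, 0, 0], 36]]'

```text
time: 9.95
tool_pos: [490.4, 122.7, 117.1]
tcp_rot: [-1.547, 0.005, -1.68]
contact_force: [21.0, -3.3, -15.2]
grip_width: 36.3
```

```bash
python3 chk.py 4
```

```text
scene 0.61 [661.6 310.5  45. ]
top 0.91 [661.8 310.3  45. ]
```

View pics/c4.png

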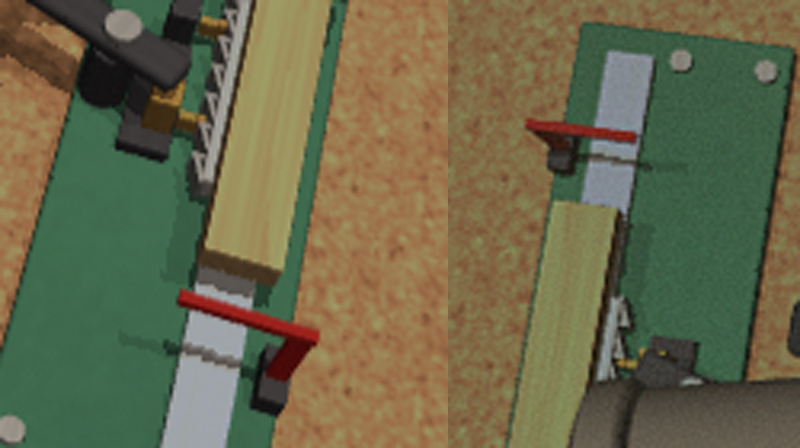

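Two teeth fed: the front is at about x=662 and the bar at about 705. I'll do stroke three.

Request:
send_rows --moves '[[[0, 0, 8], [-0.8, 0, 0], 36], [[0, 0, 10], [-0.5, 0, 0], 36], [[0, 0, 10], [0, 0, 0], 36], [[0, 0, 10], [0, 0, 0], 36], [[0, 0, 10], [0, 0, 0], 36], [[0, 0, 10], [0, 0, 0], 36], [[0, 0, 10], [0, 0, 0], 36], [[0, 0, 8], [0, 0, 0], 36], [[0, 0, 6], [0, 0, 0], 36], [[0, 0, 4], [0, 0, 0], 36], [[0, 0, 4], [0, 0, 0], 36], [[0, 0, 4], [0, 0, 0], 36]]'

```text
time: 11.65
tool_pos: [580.9, 113.5, 115.3]
tcp_rot: [-1.591, 0.004, -1.679]
contact_force: [-20.4, 2.9, 11.5]
grip_width: 36.3
```

Request:
send_rows --moves '[[[0, 0, -8], [0.7, 0, 0], 36], [[0, 0, -10], [0, 0, 0], 36], [[0, 0, -10], [0, 0, 0], 36], [[0, 0, -10], [0, 0, 0], 36], [[0, 0, -10], [0, 0, 0], 36], [[0, 0, -10], [0, 0, 0], 36], [[0, 0, -10], [0, 0, 0], 36], [[0, 0, -8], [0, 0, 0], 36], [[0, 0, -6], [0, 0, 0], 36], [[0, 0, -5], [0, 0, 0], 36], [[0, 0, -4], [0, 0, 0], 36], [[0, 0, -4], [0, 0, 0], 36], [[0, 0, -4], [0, 0, 0], 36]]'

```text
time: 13.28
tool_pos: [490.5, 124.2, 118.3]
tcp_rot: [-1.544, 0.008, -1.679]
contact_force: [22.4, -4.4, -14.0]
grip_width: 36.5
```

```bash
python3 chk.py 5
```

```text
scene 0.93 [682.3 305.   45. ]
top 0.81 [685.5 303.5  45. ]
```

View pics/c5.png

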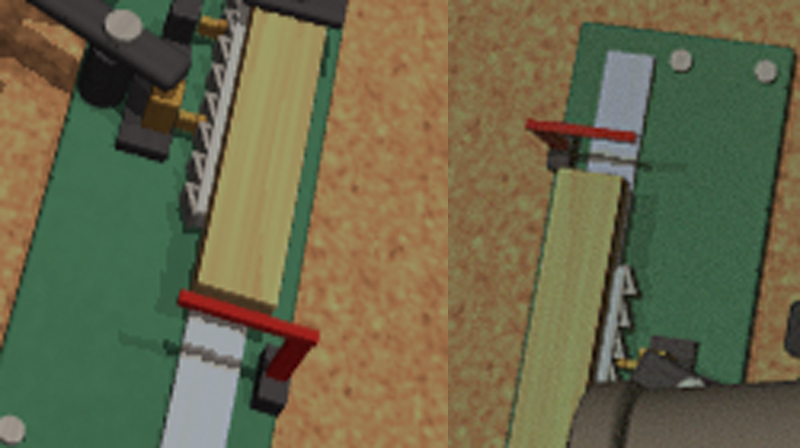

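Three teeth, with the front about 20 mm short of the bar. Fourth and last stroke, with a small correction for the sideways drift.

Request:
send_rows --moves '[[[1, 0.5, 8], [-0.8, 0, 0], 36], [[1, 0.5, 10], [-0.5, 0, 0], 36], [[1, 0.5, 10], [0, 0, 0], 36], [[0, 0, 10], [0, 0, 0], 36], [[0, 0, 10], [0, 0, 0], 36], [[0, 0, 10], [0, 0, 0], 36], [[0, 0, 10], [0, 0, 0], 36], [[0, 0, 8], [0, 0, 0], 36], [[0, 0, 6], [0, 0, 0], 36], [[0, 0, 4], [0, 0, 0], 36], [[0, 0, 4], [0, 0, 0], 36], [[0, 0, 4], [0, 0, 0], 36]]'

```text
time: 14.98
tool_pos: [580.8, 112.0, 115.2]
tcp_rot: [-1.588, 0.008, -1.679]
contact_force: [-20.2, 2.7, 12.2]
grip_width: 36.1
```

```bash
python3 chk.py 6
```

```text
scene 0.95 [683.3 303.5  45. ]
top 0.88 [686.7 298.2  45. ]
```

View pics/c6.png

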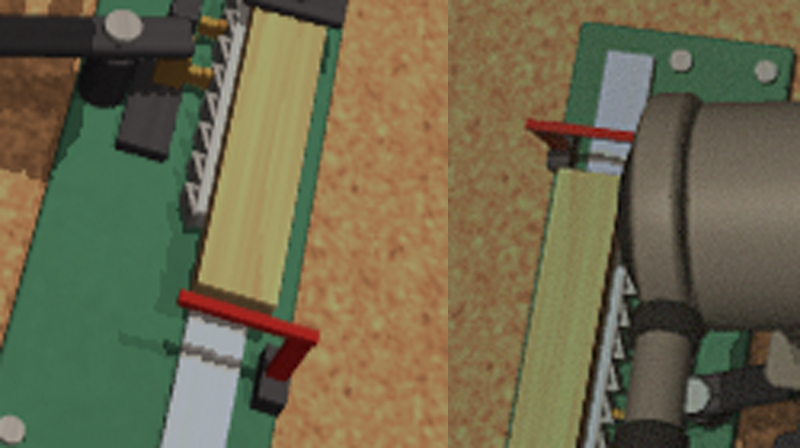

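The strip held on the push, with no slip. Final pull.

Request:
send_rows --moves '[[[0, 0, -8], [0.7, 0, 0], 36], [[0, 0, -10], [0, 0, 0], 36], [[0, 0, -10], [0, 0, 0], 36], [[0, 0, -10], [0, 0, 0], 36], [[0, 0, -10], [0, 0, 0], 36], [[0, 0, -10], [0, 0, 0], 36], [[0, 0, -10], [0, 0, 0], 36], [[0, 0, -8], [0, 0, 0], 36], [[0, 0, -6], [0, 0, 0], 36], [[0, 0, -5], [0, 0, 0], 36], [[0, 0, -4], [0, 0, 0], 36], [[0, 0, -4], [0, 0, 0], 36], [[0, 0, -4], [0, 0, 0], 36]]'

```text
time: 16.8
tool_pos: [490.4, 122.6, 117.9]
tcp_rot: [-1.543, 0.011, -1.679]
contact_force: [22.0, -4.1, -16.4]
grip_width: 36.2
```

```bash
python3 chk.py 7
```

```text
scene 0.74 [702.1 303.5  45. ]
top 0.96 [700.2 302.8  45. ]
```

View pics/c7.png

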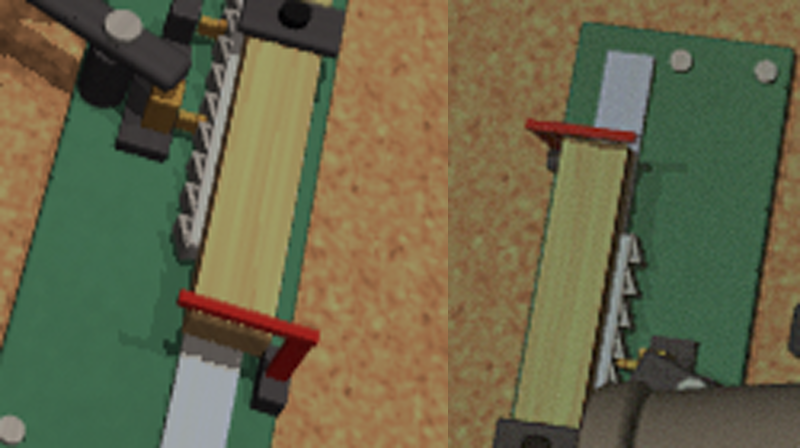

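The front is now under the bar (about 702 against 705). I'll back off, open and lift clear.

Request:
send_rows --moves '[[[0, 0, 4], [0, 0, 0], 60], [[0, 0, 0], [0, 0, 0], 70], [[0, 0, 0], [0, 0, 0], 70], [[0, 0, 0], [0, 0, 0], 70], [[0, -30, 0], [0, 0, 0], 70], [[0, -35, 0], [0, 0, 0], 70], [[0, -35, 0], [0, 0, 0], 70], [[40, 0, 0], [0, 0, 0], 70], [[50, 0, -10], [0, 0, 0], 70], [[50, 0, -10], [0, 0, 0], 70], [[0, 0, 0], [0, 0, 0], 70], [[0, 0, 0], [0, 0, 0], 70]]'

```text
time: 18.5
tool_pos: [451.3, -17.8, 218.9]
tcp_rot: [-1.552, 0.01, -1.677]
contact_force: [0.1, -0.3, -0.2]
grip_width: 69.8
```

```bash
python3 chk.py 8
python3 - <<'E'
from h import *
t0=cv2.imread("pics/top0.png");t8=cv2.imread("pics/t8.png")
for c in ["top","scene"]:
  print(spot_point(c,"walnut_knob")[:1],find_in(c,"oak_knob")[:1])
E
```

```text
scene 0.59 [706.2 304.8  45. ]
top 0.94 [698.1 300.   45. ]
[{'point': [457.1, 270.5], 'conf': 0.98}] [{'extent': [230.0, 287.2, 80.3, 57.4], 'conf': 0.75}]
[{'point': [182.6, 187.4], 'conf': 0.67}] [{'extent': [416.6, 219.9, 86.5, 78.2], 'conf': 0.67}]
```

View pics/c8.png

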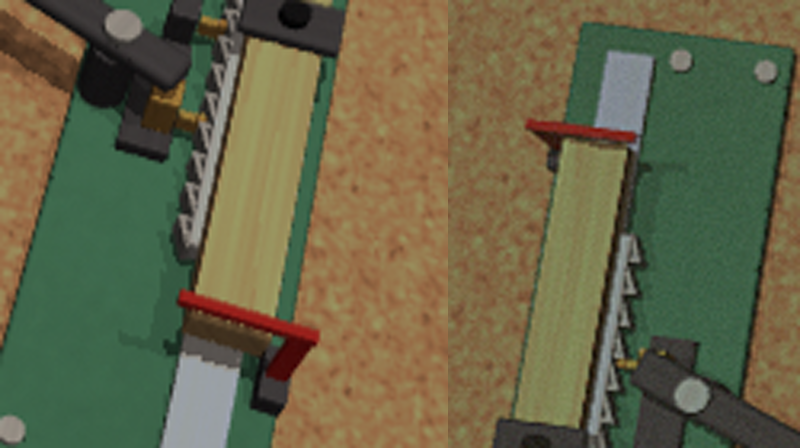

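View pics/s8.png

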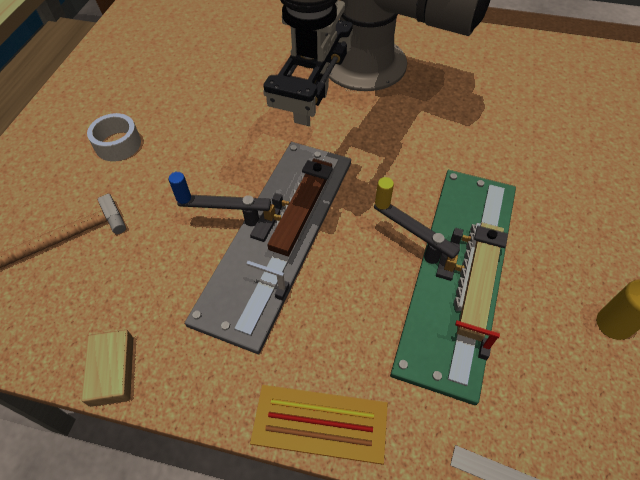

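The arm is clear, the blue knob hasn't moved, and the strip front sits at the bar. One more numeric check, then hand in.

Run:
```python
from h import *
S=lambda x,y:(400+x/3.2,230+y/3.2); T=lambda x,y:(130+(x-448)/3.2,150+y/3.2)
f1=(onz("scene",S(183,333),45)+onz("scene",S(262,355),45))/2
f2=(onz("top",T(562,138),65)+onz("top",T(628,146),65))/2
b=np.array([705.4,306.4]); x=np.array([np.cos(.097),-np.sin(.097)])
print(f1.round(1),f2.round(1),x@(f1[:2]-b),x@(f2[:2]-b))
bot.close_job()
```

```text
[704.2 304.   45. ] [703.  302.1  65. ] -0.9110972146577014 -1.95519564839178
the job is handed in; nothing more can be done
```

I pumped the yellow-knob lever through four full strokes, and the front of the oak strip now stands under the red bar. The job is handed in. I loosely enclosed the knob between the fingers and never touched the strip or carriage.

- **Position:** the strip started about 83 mm short of the bar and moved about 20 mm on each pull. After the last stroke, two camera views put its front 1 to 2 mm short of the middle of the bar (±17 mm allowed). The strip did not slip back visibly on the pushes.
- **Stops:** every stroke reached both stops, with contact forces of about 15 to 22 N. The lever was left near its rear stop.
- **Clearance:** the gripper was opened and lifted, and the measured force at the end was about zero. Elapsed time was about 19 s of the 48 s allowed.
- **Other feeder:** the blue knob looked unmoved, within the network's 1 to 4 pixel scatter.
- **Disagreement:** the trained network's own readings of the final strip front were 698 mm in the top view and 706 mm in the scene view, against the bar at 705 mm. Both are still within tolerance; I relied on the strip's edges read from the zoomed pictures instead.

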